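# Slide the negative carrier under the loupe bridge and latch it

### The arm

A 7-joint arm with a two-finger parallel gripper is mounted at the origin on the work surface; the furniture and walls round the work are solid. World frame = base frame: x ahead of the robot, y to its left, z up, the work surface at z = 0. Lengths are in m, angles in rad, forces in N, time in s.
With the tool pointing down it reaches from about 0.35 to 0.9 m from the base axis. Payload 19.9 kg.
Tool frame: the origin (TCP) lies at the very end of the fingers, on their centre line; the grasp point (between the pads) lies env.hold_point_z behind it (env.hold_point_z is the distance from the TCP to the grasp point, in m); z points along the fingers, y is the line along which they close (so a half turn about z gives the same grasp; the last joint's range is limited). The gripper opens to 94 mm and grips with 3 to 60 N. Pads are 16 mm wide; open, the fingers measure 119 mm over their backs; the gripper's body (75 mm by 177 mm) begins 78 mm behind the grasp point.
Start: joints at [-1.359, 0.417, -0.01, 1.614, 0.005, 1.111, -0.053], TCP at [0.157, 0.605, 0.205] pointing down, gripper open.
Joint ranges: [-2.81, 2.81], [-0.39, 2.02], [-1.27, 1.25], [0.06, 2.57], [-1.19, 4.33], [0.19, 2], [-2.82, 2.82]. Speed limits (rad/s): [1.89, 1.89, 2.39, 2.39, 3.01, 3.01, 3.01].

### API

Orientations are given as a unit quaternion [x, y, z, w].
In Python, from plant import env gives the robot as it stands.
- The arm moves only by the shell command python3 steer.py 'ROWS'. ROWS is a JSON list of rows, 1 to 5 of them, each of 5 numbers: the finger opening in m, then dx, dy, dz in shares of the most that a row can go, 1 being 50 mm, then a turn about the tool's z in units of 0.25 rad; each row shifts and turns the commanded pose from where the row before left it, along the tool's axes as they then stand; what a row does not reach is not made up. A row lasts 1/10 s, in which the tool goes at most 0.05 m and 0.15 rad, less where a joint would pass 70% of its speed; a pose out of reach is approached as far as the arm can. The fingers move at their own pace and stop on an object; the grip force is fixed at half the most. Time passes only in rows, so rows that do not move let the fingers close. It prints the time, the measured TCP pose, the force, the opening and the grip force at its end. Input that does not fit is refused with a message, and nothing moves.
- env.get_state(): the state, without advancing time (a new reading comes with each control period).
- env.snapshot(name): name is "side" or "top" or "wrist"; returns a dict with "img" (480x640x3 uint8, red, green, blue), "camera_matrix" (3x3 intrinsics, pixels), "distortion" ([k1, k2, p1, p2, k3] as OpenCV has them; the pictures are not rectified), "xyz" and "rotation" of the camera in the world; the wrist camera has in their place "mount" (4x4, takes a point from camera to tool coordinates, whose origin is the TCP and whose axes are the flange's). Camera axes: x right, y up, looking along -z (the intrinsics and any distortion apply to the point x, -y, -z); pixel columns grow to the right and rows downward; lengths in m; the calibration is good to about 2 mm. A picture is of the moment at which its call begins: read the wrist's pose just before it. There is no depth.
- env.job_done(): hands the job in; it is judged then, once.
The state is a dict: "t": time; "joint_positions": joint angles; "dq": joint speeds; "joint_torque": joint torques, N m; "tcp_pos": TCP position; "orientation": TCP orientation; "contact_force": force on the tool from outside, world axes, zero at the start; "moment": the same for the moment, N m; "grip_width": finger opening in m; "gripper_force": force on a finger pad.
Only numpy, scipy, OpenCV 4.12 (cv2) and the standard library are available. Lean on these libraries where they do the work, as an engineer would, in place of code of your own. Each camera call takes 0.05 s, during which the arm holds its last target. There are 200 camera calls.

### The job

Get the negative carrier ready for inspection: with the fingertips, push the flat black carrier along the light panel, flat all the way, into the guides and under the low loupe bridge until its front edge is home against the stop bar. Then push the brass turn latch round by its stud until it lies fully across behind the carrier's rear edge. Push only, never pinch, lift or tip the carrier, and leave the loupe standing on the bridge and the film can and rubber blower where they are.

Things in the scene. Friction and masses are not known exactly. Their poses are not given: they have to be found in the camera images.
- viewer: Fixed negative viewer: light panel, aluminium case with white opal top, 156 x 392 mm, its top at z = 16 mm. Origin on the table under the lane's middle; +y is the way the carrier goes in, +x the far side with the latch. The panel reaches from x -66 to +90 and y -250 to +142 mm; guides, bridge and stop bar (face at y = 120 mm) stand on it, and below y = 10 mm the lane is open.
- lane_mouth (a point): Lane's middle on the panel surface at the mouth of the guides, viewer y = 10 mm. The dark steel guides are 13 mm high; their flared mouths are open about 118 mm wide here and narrow to 96 mm (inner faces at x = -48 and +48 mm) from viewer y = 36 mm on to the stop bar.
- bridge_under (a point): Middle of the bridge's underside, 13 mm above the panel, at viewer y = 70 mm. The aluminium bridge covers viewer y 40 to 100 and x -65 to +65 mm; its deck top is 18 mm above the panel, and the loupe on it reaches 60 mm above the panel.
- carrier: Loose black negative carrier lying flat on the panel: plate 92 mm wide (its x), 120 mm long (its y: front edge +60, rear edge -60 mm), 10 mm thick, vertical edges, about 0.2 kg; window with amber film, thumb ridges at the rear. Origin at the centre of its underside. Slides in with 2 mm play each side and 3 mm headroom; when home its rear edge still stands 40 mm out of the bridge.
- carrier_home (a point): Point on the panel surface where the carrier's origin is when home against the stop (viewer y = 60 mm, on the lane's middle)
- latch (a joint): Turn latch, rad: 0 = arm lies along the viewer's -x, fully across the lane behind the home carrier (end stop); grows as it swings anticlockwise seen from above; at 1.57 the arm points along the viewer's -y, beside the lane. Starts open at 1.5 to 1.95; its limit is 2.1. It stays where it is left (friction about 0.03 N m).
- latch_pivot (a point): The latch's pivot on the panel surface, at x +72 mm, y -9 mm of the viewer. The brass arm is 13 mm wide, reaches 54 mm from the pivot and lies 2 to 8 mm above the panel. Closed, it leaves up to 2.5 mm between itself and the home carrier.
- latch_stud (a point): Top centre of the latch's upright round stud, 46 mm from the pivot near the arm's free end: brass 10 mm in diameter with a 12 mm black tip, its top 30 mm above the panel; push it sideways
- loupe: Magnifier with black rim and clear skirt, 47 mm in diameter, 42 mm high, standing loose in a low collar on the bridge deck, 70 mm along the viewer's y; origin at the centre of its underside
- film_can: White film can with black lid, 34 mm in diameter, 51 mm high, standing on the table on the robot's side of the panel, at its right-hand end; origin at the centre of its underside
- blower: Black rubber air blower with a red nozzle, 61 mm in diameter, 112 mm high, standing on the table at the left; origin at the centre of its underside

How it is judged:
On the way:
1. the carrier is in the guides under the bridge, no more than 12 mm short of the stop (y of carrier in the frame of viewer above 0.048 m and angle between the y axis of carrier and the y axis of viewer, either way round below 0.06 rad), for 0.1 s.
At the end, for the whole second after the job is handed in: The carrier lies flat and still between the guides with its front edge against the stop bar (within 3.5 mm), and the latch is swung across behind it (joint below 0.12 rad) (y of carrier in the frame of viewer between 0.0565 and 0.063 m and x of carrier in the frame of viewer between -0.006 and 0.006 m and angle between the y axis of carrier and the y axis of viewer, either way round below 0.06 rad and angle between carrier's own z axis and vertical below 0.05 rad and value of joint latch below 0.12 rad and linear speed of carrier below 0.01 m/s); the robot touches nothing.
It fails at once if the carrier is lifted (its middle more than 8 mm above the panel) (z of carrier in the frame of viewer above 0.024 m).
It fails at once if the carrier is tipped by more than 7 degrees (angle between carrier's own z axis and vertical above 0.12 rad).
It fails at once if the carrier is pushed off the light panel (z of carrier in the frame of viewer below 0.01 m).
It fails at once if the loupe is knocked out of its collar (z of loupe in the frame of viewer above 0.042 m or z of loupe in the frame of viewer below 0.028 m or angle between loupe's own z axis and vertical above 0.2 rad).
It fails at once if the film can or the blower is moved more than 20 mm (distance of any of film_can, blower from where it was at the start of the episode above 0.02 m).
It also fails if it takes over 72 s, if anything falls off the work surface, if the arm or the gripper's body presses on something with over 40 N, if the wrist force passes 120 N, or if a joint passes its speed limit or range.

## Working session

There is one attempt and no reset: what is moved stays moved. The work goes in short steps, Python scripts to look and compute and a shell command to move; the robot and the scene stay as the last step left them, time stands still between calls to the robot, and variables do not carry over. Pictures are saved under pics/ and viewed, at most 10 in all, crops included, and the job is handed in when it is done.

```bash
ls; mkdir -p pics; python3 - <<'E'
from plant import env
import cv2,numpy as np
s=env.get_state();print(s['t'],s['tcp_pos'],s['orientation'],s['grip_width'],env.hold_point_z)
for n in('top','side'):
    d=env.snapshot(n);cv2.imwrite(f'pics/{n}0.png',d['img'][:,:,::-1]);print(n,d['xyz'],d['rotation'],d['camera_matrix'],d['distortion'])
E
```

```text
pics
plant.py
steer.py
0.0 [0.15685274 0.60458448 0.20482691] [ 1.26537764e-01  9.91961586e-01 -6.37491155e-04 -2.40062117e-05] 0.09371482415966398 0.0188
top [3.01849105e-01 2.93659087e-04 9.39376196e-01] [-0.05918547  0.04944306  0.71369162 -0.69620165] [[501.40483128   0.         323.52719389]
 [  0.         501.40483128 237.59033394]
 [  0.           0.           1.        ]] [-0.07990057  0.          0.          0.          0.        ]
side [ 0.3343703  -0.93855068  0.48283282] [ 0.5503897  -0.02909787 -0.02486714  0.83403004] [[565.67080135   0.         327.02777574]
 [  0.         565.67080135 239.1710232 ]
 [  0.           0.           1.        ]] [0.01883568 0.         0.         0.         0.        ]
```

View pics/top0.png

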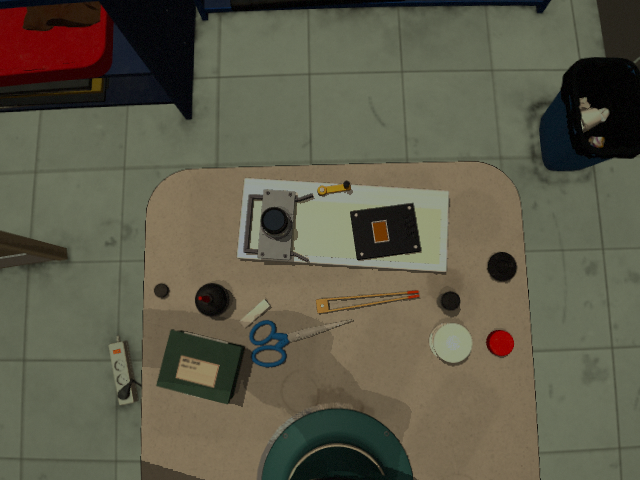

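View pics/side0.png

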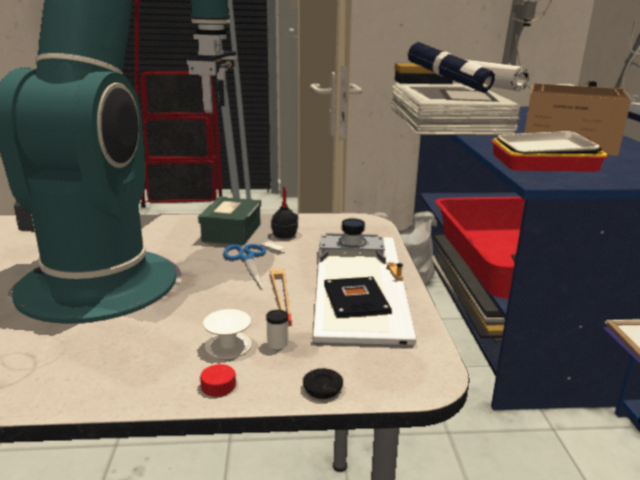

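```bash
cat > h.py <<'E'
from plant import env
import cv2,numpy as np
from scipy.spatial.transform import Rotation as R
def snap(n):
    s=env.get_state();d=env.snapshot(n)
    if n=='wrist':
        T=np.eye(4);T[:3,:3]=R.from_quat(s['orientation']).as_matrix();T[:3,3]=s['tcp_pos'];T=T@np.array(d['mount'])
        d['Rm'],d['o']=T[:3,:3],T[:3,3]
    else:
        r=np.array(d['rotation']);d['Rm']=R.from_quat(r).as_matrix() if r.size==4 else r;d['o']=np.array(d['xyz'])
    return d
def rays(d,px):
    p=cv2.undistortPoints(np.array(px,float).reshape(-1,1,2),np.array(d['camera_matrix']),np.array(d['distortion'])).reshape(-1,2)
    return np.c_[p[:,0],-p[:,1],-np.ones(len(p))]@d['Rm'].T
def plane(d,px,z):
    v=rays(d,px);return d['o']+v*((z-d['o'][2])/v[:,2])[:,None]
def cross(d1,p1,d2,p2):
    a,b=[v/np.linalg.norm(v) for v in(rays(d1,[p1])[0],rays(d2,[p2])[0])]
    t=np.linalg.lstsq(np.c_[a,-b],d2['o']-d1['o'],rcond=None)[0]
    x,y=d1['o']+a*t[0],d2['o']+b*t[1];return (x+y)/2,np.linalg.norm(x-y)
def state():
    s=env.get_state();m=R.from_quat(s['orientation']).as_matrix()
    print('t',s['t'],'tcp',np.round(s['tcp_pos'],4),'ytool yaw',round(np.arctan2(m[1,1],m[0,1]),4),'zt',m[:,2].round(3),'F',np.round(s['contact_force'],1));return s,m
E
python3 - <<'E'
from h import *
d=snap('top');e=snap('side')
print(plane(d,[(245,179),(449,191),(447,271),(238,260)],.016).round(4))
print(plane(d,[(351,210),(412,204),(420,252),(358,260)],.026).round(4))
print('stud',plane(d,[(347,186)],.046).round(4),cross(d,(347,186),e,(398,265)))
print('loupe',plane(d,[(276,221)],.076).round(4),'can',plane(d,[(450,301)],.051),'blower',plane(d,[(213,300)],.05))
state()
w=snap('wrist');print(w['mount'],w['camera_matrix'])
E
```

```text
[[ 0.5622  0.1585  0.016 ]
 [ 0.5282 -0.2284  0.016 ]
 [ 0.3768 -0.2152  0.016 ]
 [ 0.4071  0.1714  0.016 ]]
[[ 0.4941 -0.041   0.026 ]
 [ 0.5026 -0.1551  0.026 ]
 [ 0.4122 -0.1652  0.026 ]
 [ 0.4005 -0.0509  0.026 ]]
stud [[ 0.535  -0.0343  0.046 ]] (array([ 0.53692905, -0.03449848,  0.04372448]), np.float64(0.002564477424074665))
loupe [[0.4675 0.0934 0.076 ]] can [[ 0.32081031 -0.20930766  0.051     ]] blower [[0.3328177  0.20987967 0.05      ]]
t 0.2 tcp [0.1569 0.6048 0.2051] ytool yaw 1.317 zt [-0.    -0.001 -1.   ] F [-0.9 -0.2 -0.5]
[[ 9.03622149e-04  9.68509302e-01  2.48975732e-01  7.24621817e-02]
 [ 9.99999407e-01 -7.23712697e-04 -8.14132093e-04  8.67552159e-04]
 [-6.08307607e-04  2.48976319e-01 -9.68509382e-01 -1.78883511e-01]
 [ 0.00000000e+00  0.00000000e+00  0.00000000e+00  1.00000000e+00]] [[393.77252095   0.         321.04281952]
 [  0.         393.77252095 245.72376757]
 [  0.           0.           1.        ]]
```

The manual's scale: shifts go in shares of 50 mm and turns go in units of 0.25 rad. Converting my numbers, -0.05 m is -1, 0.12 rad is 0.48.

```bash
python3 steer.py '[[0.05,-1,0,0,0.48],[0.05,-1,0,0,0.48],[0.05,-1,0,0,0.48],[0.05,-1,0,0,0.48],[0.05,-1,0,0,0.48]]'
```

```text
t: 0.75
tcp_pos: [0.3756, 0.487, 0.2053]
orientation: [0.416, 0.909, -0.0, 0.0]
contact_force: [0.1, 0.2, 0.3]
grip_width: 0.0573
gripper_force: 0.0
```

Converted, -0.05 m is -1, 0.12 rad is 0.48.

```bash
python3 steer.py '[[0.05,-1,0,0,0.48],[0.05,-1,0,0,0.48],[0.05,-1,0,0,0.48],[0.05,-1,0,0,0.48],[0.05,-1,0,0,0.48]]'; python3 -c "from h import *;state()"
```

```text
t: 1.25
tcp_pos: [0.4878, 0.2672, 0.2054]
orientation: [0.667, 0.745, 0.0, 0.0]
contact_force: [0.6, -0.7, -0.1]
grip_width: 0.0498
gripper_force: 0.0
t 1.25 tcp [0.4878 0.2672 0.2054] ytool yaw 0.1117 zt [ 0. -0. -1.] F [ 0.6 -0.7 -0.1]
```

```bash
python3 steer.py '[[0.05,-1,0,0,0.16],[0.05,-1,0,0,0.16],[0.05,-1,0,0,0.16],[0.05,-1,0,0,0.16],[0.05,-0.8,-0.2,0,0.14]]'; python3 steer.py '[[0.05,0,0,0,0],[0.05,0,0,0,0]]'; python3 - <<'E'
from h import *
state();d=snap('wrist');cv2.imwrite('pics/w1.png',d['img'][:,:,::-1])
E
```

```text
t: 1.75
tcp_pos: [0.4869, 0.0273, 0.2056]
orientation: [0.735, 0.678, 0.0, 0.0]
contact_force: [1.3, -0.3, 0.3]
grip_width: 0.0502
gripper_force: 0.0
t: 1.95
tcp_pos: [0.4867, 0.0299, 0.2057]
orientation: [0.735, 0.679, 0.0, -0.0]
contact_force: [-0.2, 0.6, -0.2]
grip_width: 0.0503
gripper_force: 0.0
t 1.95 tcp [0.4867 0.0299 0.2057] ytool yaw -0.0792 zt [ 0.  0. -1.] F [-0.2  0.6 -0.2]
```

View pics/w1.png

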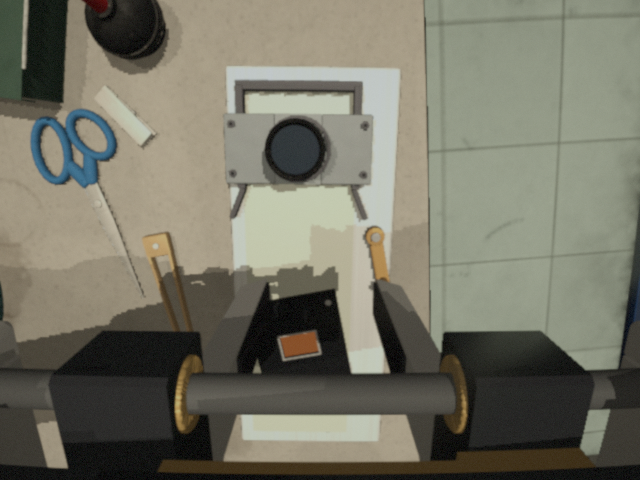

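The wrist view shows the panel's far corners (227,67), (399,69), bridge corners (224,113)–(372,186), latch pivot (374,236) and the carrier partly hidden by the gripper.

```bash
python3 - <<'E'
from h import *
d=snap('wrist');t=snap('top')
print('panel',plane(d,[(227,67),(399,69),(379,440),(243,438)],.016).round(4))
b=plane(d,[(224,114),(372,114),(372,186),(225,186)],.034);print('bridge',b.round(4),b.mean(0))
print('pivot',plane(d,[(374,236)],.024),'loupe',plane(d,[(296,149)],.076))
print('loupe x',cross(d,(296,149),t,(276,221)))
# viewer corners in top by mask
im=t['img'];g=cv2.cvtColor(im,cv2.COLOR_RGB2HSV)
m=((g[...,2]>150)&(g[...,1]<70)).astype(np.uint8);m[:175]=0;m[275:]=0;m[:,:230]=0;m[:,455:]=0
m=cv2.morphologyEx(m,cv2.MORPH_CLOSE,np.ones((9,9)))
c=max(cv2.findContours(m,0,2)[0],key=cv2.contourArea);r=cv2.minAreaRect(c);bx=cv2.boxPoints(r);print(bx)
P=plane(t,bx,.016);print('top panel',P.round(4),P.mean(0).round(4))
# carrier
k=(g[...,2]<70).astype(np.uint8);k[:195]=0;k[268:]=0;k[:,:335]=0;k[:,430:]=0
c=max(cv2.findContours(k,0,2)[0],key=cv2.contourArea);r=cv2.minAreaRect(c);bx=cv2.boxPoints(r);print(r)
P=plane(t,bx,.024);print('carrier',P.round(4),P.mean(0).round(4))
cv2.imwrite('pics/crop.png',cv2.resize(im[165:285,230:460,::-1],None,fx=3.4,fy=3.4,interpolation=cv2.INTER_CUBIC))
E
```

```text
panel [[ 0.4151  0.1773  0.016 ]
 [ 0.5655  0.164   0.016 ]
 [ 0.5329 -0.2207  0.016 ]
 [ 0.3804 -0.2065  0.016 ]]
bridge [[0.4116 0.1363 0.034 ]
 [0.5376 0.1264 0.034 ]
 [0.5346 0.0652 0.034 ]
 [0.4045 0.0753 0.034 ]] [0.47209701 0.10077978 0.034     ]
pivot [[0.53559413 0.01719058 0.024     ]] loupe [[0.47300662 0.10233935 0.076     ]]
loupe x (array([0.4722636 , 0.09947326, 0.04473001]), np.float64(0.005970527237240012))
[[358.4646  266.63693]
 [363.01538 184.72308]
 [450.74463 189.59692]
 [446.19385 271.51077]]
top panel [[ 0.3892 -0.0519  0.016 ]
 [ 0.5445 -0.0659  0.016 ]
 [ 0.5309 -0.2319  0.016 ]
 [ 0.3759 -0.2136  0.016 ]] [ 0.4601 -0.1408  0.016 ]
((377.5, 231.0), (72.0, 85.0), 90.0)
carrier [[ 0.524  -0.0121  0.024 ]
 [ 0.5199 -0.1713  0.024 ]
 [ 0.3848 -0.1641  0.024 ]
 [ 0.3889 -0.0085  0.024 ]] [ 0.4544 -0.089   0.024 ]
```

View pics/crop.png

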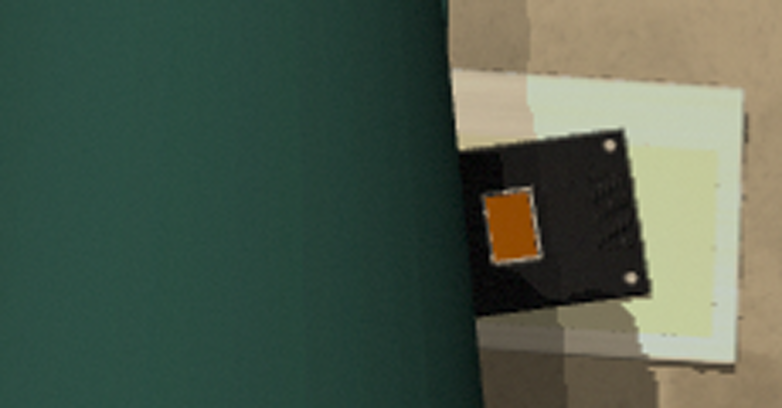

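Converted, -0.044 m is -0.88, -0.043 m is -0.86, 0.006 rad is 0.024.

```bash
python3 steer.py '[[0.05,-0.86,-0.1,0,0.024],[0.05,-0.86,-0.1,0.2,0],[0.05,-0.86,-0.1,0.2,0],[0.05,-0.86,-0.1,0,0],[0.05,-0.88,-0.08,0,0]]'; python3 steer.py '[[0.05,0,0,0,0],[0.05,0,0,0,0],[0.05,0,0,0,0]]'; python3 - <<'E'
from h import *
state();d=snap('wrist');cv2.imwrite('pics/w2.png',d['img'][:,:,::-1])
E
```

```text
t: 2.6
tcp_pos: [0.4448, -0.1835, 0.1853]
orientation: [0.735, 0.678, -0.0, -0.0]
contact_force: [1.2, 0.8, 0.5]
grip_width: 0.0501
gripper_force: 0.0
t: 2.9
tcp_pos: [0.4455, -0.1817, 0.1853]
orientation: [0.735, 0.678, -0.0, -0.0]
contact_force: [-0.2, -0.5, 0.6]
grip_width: 0.05
gripper_force: 0.0
t 2.9 tcp [ 0.4455 -0.1817  0.1853] ytool yaw -0.0817 zt [-0.  0. -1.] F [-0.2 -0.5  0.6]
```

View pics/w2.png

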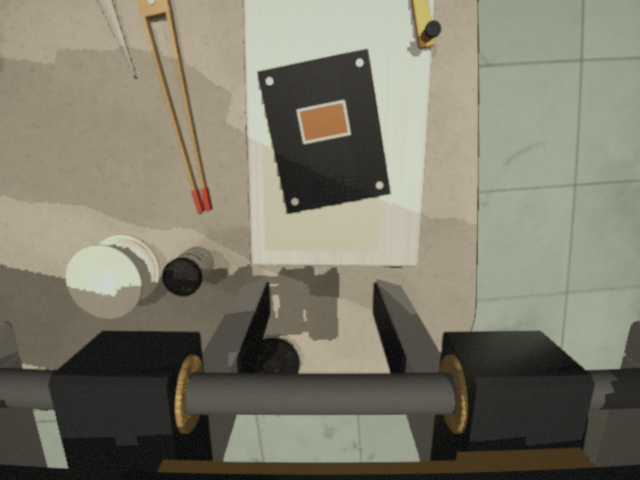

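Wrist view: carrier corners (258,72), (367,50), (389,192), (288,213); panel rear corners (252,265), (416,266); stud tip (431,30).

```bash
python3 - <<'E'
from h import *
d=snap('wrist');t=snap('top')
print('carrier',plane(d,[(258,72),(367,50),(389,192),(288,213)],.026).round(4))
print('panel',plane(d,[(252,265),(416,266)],.016).round(4))
print(cross(d,(389,192),t,(413.5,203.2)),cross(d,(288,213),t,(421.5,252.1)),cross(d,(416,266),t,(449,191)))
print('stud',plane(d,[(431,30)],.046),cross(d,(431,30),t,(347,186)))
E
```

```text
carrier [[ 0.4052 -0.047   0.026 ]
 [ 0.4938 -0.0376  0.026 ]
 [ 0.5063 -0.1525  0.026 ]
 [ 0.418  -0.1637  0.026 ]]
panel [[ 0.3788 -0.211   0.016 ]
 [ 0.5303 -0.2243  0.016 ]]
(array([ 0.50125807, -0.1521318 ,  0.04631406]), np.float64(0.005698118766348848)) (array([ 0.41520089, -0.17019179,  0.0006205 ]), np.float64(0.004733545684401593)) (array([ 0.5417468 , -0.24163062, -0.0367916 ]), np.float64(0.001137228272497837))
stud [[ 0.53988954 -0.03101871  0.046     ]] (array([ 0.53420198, -0.03396791,  0.05803609]), np.float64(0.0045121903192104195))
```

Converted, 0.045 m is 0.9, 0.02 m is 0.4.

```bash
python3 steer.py '[[0.05,-0.1,0,0.9,0],[0.05,0,0,0.9,0],[0.05,0,0,0.9,0],[0.05,0,0,0.4,0],[0.05,0,0,0.2,0]]'; python3 steer.py '[[0.05,0,0,0,0],[0.05,0,0,0,0],[0.05,0,0,0,0]]'; python3 - <<'E'
from h import *
state();d=snap('wrist');cv2.imwrite('pics/w3.png',d['img'][:,:,::-1])
E
```

```text
t: 3.55
tcp_pos: [0.4437, -0.1872, 0.0187]
orientation: [0.736, 0.677, -0.001, -0.001]
contact_force: [-0.2, -0.3, 0.7]
grip_width: 0.05
gripper_force: 0.0
t: 3.85
tcp_pos: [0.4454, -0.188, 0.0217]
orientation: [0.736, 0.677, 0.001, 0.001]
contact_force: [0.5, -1.3, 0.4]
grip_width: 0.0501
gripper_force: 0.0
t 3.85 tcp [ 0.4454 -0.188   0.0217] ytool yaw -0.0836 zt [ 0.002 -0.    -1.   ] F [ 0.5 -1.3  0.4]
```

View pics/w3.png

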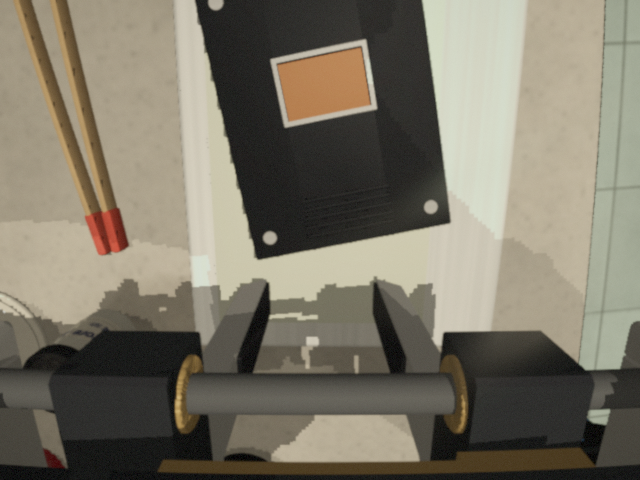

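Carrier's rear edge runs from (258,258) to (449,222), clear ahead of both fingertips (about x 255 and 390). Start pushing.

Converted, 0.01 m is 0.2, 0.008 m is 0.16.

```bash
python3 steer.py '[[0.05,0.16,0,0.03,0],[0.05,0.2,0,0,0],[0.05,0.2,0,0,0],[0.05,0.2,0,0,0],[0.05,0.2,0,0,0]]'; python3 steer.py '[[0.05,0.2,0,0,0],[0.05,0.2,0,0,0],[0.05,0.2,0,0,0],[0.05,0.2,0,0,0],[0.05,0.2,0,0,0]]';python3 steer.py '[[0.05,0.2,0,0,0],[0.05,0,0,0,0],[0.05,0,0,0,0]]'; python3 - <<'E'
from h import *
state();d=snap('wrist');cv2.imwrite('pics/w4.png',d['img'][:,:,::-1])
E
```

```text
t: 4.4
tcp_pos: [0.4487, -0.139, 0.019]
orientation: [0.736, 0.677, 0.0, 0.0]
contact_force: [-0.1, -0.8, -0.4]
grip_width: 0.0499
gripper_force: 0.5
t: 4.9
tcp_pos: [0.4528, -0.0896, 0.019]
orientation: [0.736, 0.677, -0.0, 0.0]
contact_force: [-1.7, -4.6, 2.7]
grip_width: 0.0498
gripper_force: 2.6
t: 5.2
tcp_pos: [0.4532, -0.08, 0.0188]
orientation: [0.736, 0.677, -0.0, -0.0]
contact_force: [-1.8, -2.4, -1.6]
grip_width: 0.05
gripper_force: 1.2
t 5.2 tcp [ 0.4532 -0.08    0.0188] ytool yaw -0.0836 zt [-0.001 -0.    -1.   ] F [-1.8 -2.4 -1.6]
```

View pics/w4.png

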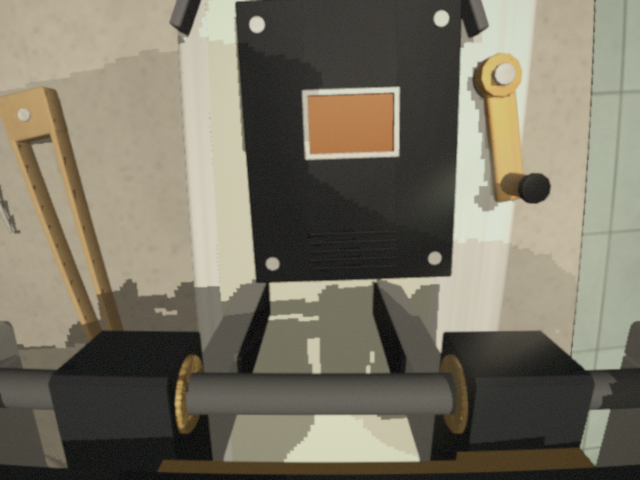

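```bash
python3 - <<'E'
from h import *
d=snap('wrist')
xv=np.array([.9964,-.085]);yv=np.array([.085,.9964]);O=np.array([.4645,.0315])
def V(px,z):
    p=plane(d,px,z)[:,:2]-O;return np.c_[p@xv,p@yv].round(4)*1000
print('carrier',V([(237,0),(462,0),(452,276),(258,282)],.026))
print('guide ends',V([(178,32),(192,34),(470,36),(487,33)],.029))
print('pivot',V([(503,74)],.026),'stud',V([(534,187)],.046),'panel edges',V([(180,60),(197,300),(530,60)],.016))
s=env.get_state();p=np.array(s['tcp_pos'])[:2]-O;print(p@xv,p@yv)
E
```

```text
carrier [[ -35.5   17.6]
 [  54.1   18.2]
 [  58.7  -97.5]
 [ -31.  -100.5]]
guide ends [[-59.    5.2]
 [-53.4   4.3]
 [ 57.2   4. ]
 [ 64.    5.3]]
pivot [[73.3 -9.6]] stud [[ 81.1 -54.2]] panel edges [[ -63.2   -2.8]
 [ -63.6 -113.8]
 [  89.2   -1.7]]
-0.0015979319964126958 -0.11220735409088044
```

The carrier is nearly square (yaw +0.03), but sits about 10 mm to +x of the lane: rear edge (258,282)–(452,276), guide tips (190,34), (470,36). I'll re-seat the fingers centrally behind it and push diagonally.

Converted, -0.012 m is -0.24, 0.008 m is 0.16.

```bash
python3 steer.py '[[0.05,-0.24,0,0,0],[0.05,0,0.16,0,0],[0.05,0,0.16,0,0],[0.05,0.12,0,0,0],[0.05,0.08,0,0,0]]'; python3 steer.py '[[0.05,0.08,-0.02,0,0],[0.05,0.1,-0.06,0,0],[0.05,0.1,-0.06,0,0],[0.05,0.1,-0.06,0,0],[0.05,0,0,0,0]]'; python3 - <<'E'
from h import *
state();d=snap('wrist');cv2.imwrite('pics/w5.png',d['img'][:,:,::-1])
E
```

```text
t: 5.8
tcp_pos: [0.4696, -0.0831, 0.0189]
orientation: [0.736, 0.677, -0.0, -0.0]
contact_force: [-0.6, -0.2, 0.2]
grip_width: 0.0497
gripper_force: 0.0
t: 6.3
tcp_pos: [0.4608, -0.0629, 0.019]
orientation: [0.736, 0.677, 0.0, -0.0]
contact_force: [1.0, -0.4, 0.9]
grip_width: 0.0499
gripper_force: 0.0
t 6.3 tcp [ 0.4608 -0.0629  0.019 ] ytool yaw -0.0831 zt [ 0.     0.001 -1.   ] F [ 1.  -0.4  0.9]
```

View pics/w5.png

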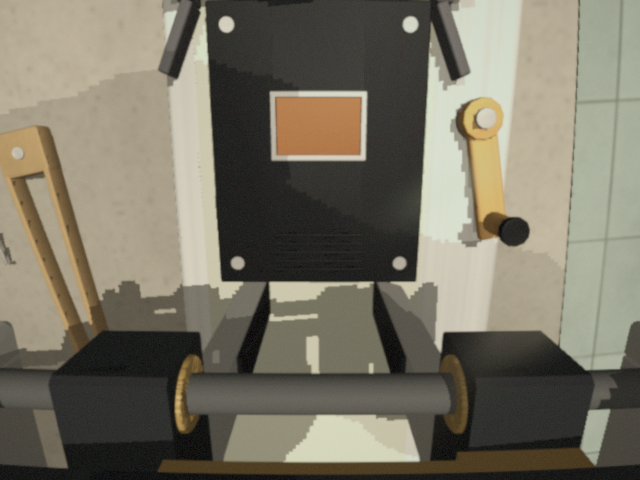

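Carrier is now square and centred on the fingers (rear edge 220–416 at row 281) and about centred between the guides. Push on.

Converted, 0.008 m is 0.16, -0.002 m is -0.04.

```bash
python3 steer.py '[[0.05,0.16,-0.04,0,0],[0.05,0.16,-0.02,0,0],[0.05,0.16,0,0,0],[0.05,0.16,0,0,0],[0.05,0.16,0,0,0]]'; python3 steer.py '[[0.05,0.16,0,0,0],[0.05,0.16,0,0,0],[0.05,0.16,0,0,0],[0.05,0.12,0,0,0],[0.05,0,0,0,0]]'; python3 - <<'E'
from h import *
state();d=snap('wrist');cv2.imwrite('pics/w6.png',d['img'][:,:,::-1])
E
```

```text
t: 6.85
tcp_pos: [0.4614, -0.023, 0.019]
orientation: [0.736, 0.677, 0.0, 0.0]
contact_force: [-0.7, -2.7, 1.5]
grip_width: 0.05
gripper_force: 1.0
t: 7.35
tcp_pos: [0.4639, 0.0071, 0.0189]
orientation: [0.736, 0.677, -0.0, -0.0]
contact_force: [0.0, 0.0, -0.3]
grip_width: 0.0499
gripper_force: 0.0
t 7.35 tcp [0.4639 0.0071 0.0189] ytool yaw -0.0827 zt [-0.  0. -1.] F [ 0.   0.  -0.3]
```

View pics/w6.png

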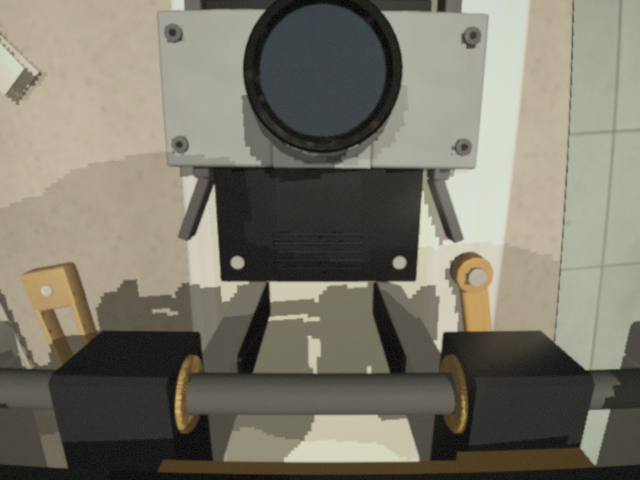

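The carrier is between the guides under the bridge, square (rear edge row 281). About 16 mm to go; finish slowly, watching the force.

Converted, 0.003 m is 0.06.

```bash
python3 steer.py '[[0.05,0.06,0,0,0],[0.05,0.06,0,0,0],[0.05,0.06,0,0,0],[0.05,0.06,0,0,0]]'; python3 steer.py '[[0.05,0.04,0,0,0],[0.05,0,0,0,0]]';python3 steer.py '[[0.05,0.04,0,0,0],[0.05,0,0,0,0]]'
```

```text
t: 7.8
tcp_pos: [0.4648, 0.0182, 0.019]
orientation: [0.736, 0.677, -0.0, 0.0]
contact_force: [-0.1, -0.8, 0.3]
grip_width: 0.0502
gripper_force: 0.4
t: 8.0
tcp_pos: [0.465, 0.0203, 0.019]
orientation: [0.736, 0.677, -0.0, -0.0]
contact_force: [0.9, 0.2, -0.2]
grip_width: 0.0499
gripper_force: 0.0
t: 8.2
tcp_pos: [0.4649, 0.0207, 0.019]
orientation: [0.737, 0.676, -0.001, 0.0]
contact_force: [-2.2, -9.4, 1.9]
grip_width: 0.0499
gripper_force: 4.7
```

Converted, 0.002 m is 0.04.

```bash
python3 steer.py '[[0.05,0.04,0,0,0],[0.05,0,0,0,0],[0.05,0,0,0,0]]'; python3 - <<'E'
from h import *
state();d=snap('wrist')
xv=np.array([.9964,-.085]);yv=np.array([.085,.9964]);O=np.array([.466,.031])
s=env.get_state();p=np.array(s['tcp_pos'])[:2]-O;print(p@xv,p@yv)
cv2.imwrite('pics/w7.png',d['img'][:,:,::-1])
E
```

```text
t: 8.5
tcp_pos: [0.4647, 0.021, 0.0189]
orientation: [0.737, 0.676, -0.001, 0.001]
contact_force: [-4.2, -20.0, 6.3]
grip_width: 0.0503
gripper_force: 10.1
t 8.5 tcp [0.4647 0.021  0.0189] ytool yaw -0.0868 zt [-0.001 -0.003 -1.   ] F [ -4.2 -20.    6.3]
-0.00040006992723377627 -0.010051066265107414
```

View pics/w7.png

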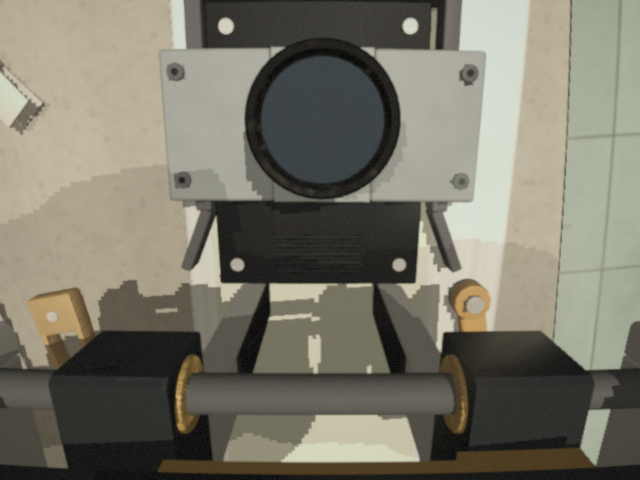

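The carrier is home: firm 20 N stop, square, about 38–40 mm out of the bridge, loupe standing. Back off, raise, close the fingers, and go to the +x side of the stud.

Converted, -0.04 m is -0.8, -0.03 m is -0.6.

```bash
python3 steer.py '[[0.05,-0.24,0,0,0],[0.05,-0.6,0,0,0],[0.05,0,0,-0.8,0],[0.0,0,0,-0.8,0],[0.0,0,0.2,0,0]]'; python3 steer.py '[[0,0,0.7,0,0],[0,0,0.7,0,0],[0,0,0.6,0,0],[0,0,0,0,0],[0,0,0,0,0]]'; python3 - <<'E'
from h import *
state();d=snap('wrist');t=snap('top')
xv=np.array([.9964,-.085]);yv=np.array([.085,.9964]);O=np.array([.466,.030])
s=env.get_state();p=np.array(s['tcp_pos'])[:2]-O;print(p@xv,p@yv,s['grip_width'])
cv2.imwrite('pics/w8.png',d['img'][:,:,::-1])
E
```

```text
t: 9.05
tcp_pos: [0.4734, -0.019, 0.1029]
orientation: [0.737, 0.676, 0.003, 0.001]
contact_force: [0.3, 0.8, -0.8]
grip_width: 0.0376
gripper_force: 0.0
t: 9.55
tcp_pos: [0.5713, -0.0275, 0.0982]
orientation: [0.736, 0.677, -0.0, -0.0]
contact_force: [-0.1, -0.6, 0.0]
grip_width: 0.0004
gripper_force: 0.0
t 9.55 tcp [ 0.5713 -0.0275  0.0982] ytool yaw -0.0843 zt [-0.001 -0.    -1.   ] F [-0.1 -0.6  0. ]
0.10913781860396328 -0.048067535736560155 0.00035377290204866377
```

View pics/w8.png

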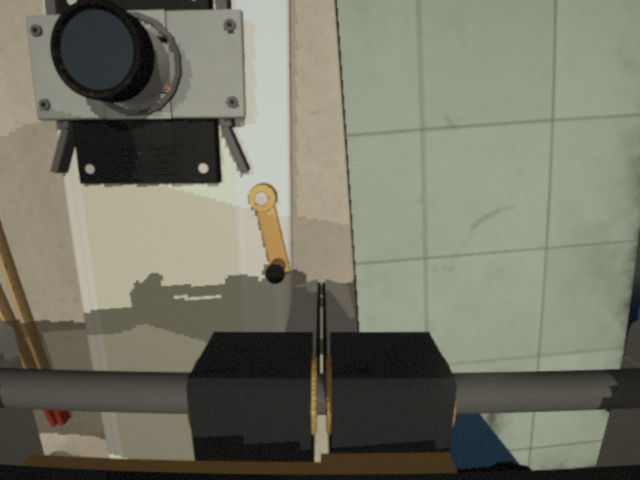

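```bash
cat >> h.py <<'E'
xv=np.array([.9964,-.085]);yv=np.array([.085,.9964]);O=np.array([.466,.030])
def V(p): p=np.atleast_2d(p)[:,:2]-O;return (np.c_[p@xv,p@yv]*1000).round(1)
E
python3 - <<'E'
from h import *
d=snap('wrist')
print('stud',V(plane(d,[(275,271)],.046)),'pivot',V(plane(d,[(263,196)],.026)),'rear corners',V(plane(d,[(80,184),(219,181)],.026)),'bridge',V(plane(d,[(40,118),(244,118)],.034)))
E
```

```text
stud [[ 80.5 -50.6]] pivot [[71.7 -6.8]] rear corners [[-47.7   1.5]
 [ 43.9   2.8]] bridge [[-63.1  42.8]
 [ 63.   40.8]]
```

```bash
python3 steer.py '[[0,-0.08,0,0.6,0],[0,0,0,0.5,0],[0,0,0,0.2,0],[0,0,0,0,0],[0,0,0,0,0]]'; python3 steer.py '[[0,0,-0.2,0,0],[0,0,-0.2,0,0],[0,0.02,-0.2,0,0],[0,0.06,-0.2,0,0],[0,0.08,-0.2,0,0]]'; python3 steer.py '[[0,0,0,0,0],[0,0,0,0,0]]'; python3 - <<'E'
from h import *
s,m=state();print(V(s['tcp_pos']))
# latch stud & pivot in side view: brass mask
e=snap('side');g=cv2.cvtColor(e['img'],cv2.COLOR_RGB2HSV)[230:300,360:420]
b=(g[...,0]>12)&(g[...,0]<28)&(g[...,1]>120)&(g[...,2]>90);y,x=np.nonzero(b);print(len(x),x.min()+360,x.max()+360,y.min()+230,y.max()+230)
print(V(plane(e,[(x.min()+360,y[x.argmin()]+230),(x.max()+360,y[x.argmax()]+230)],.024)))
E
```

```text
t: 10.2
tcp_pos: [0.5715, -0.0311, 0.0349]
orientation: [0.736, 0.677, 0.0, 0.0]
contact_force: [0.5, 0.2, 0.9]
grip_width: 0.0004
gripper_force: 0.0
t: 10.7
tcp_pos: [0.5212, -0.0184, 0.0342]
orientation: [0.736, 0.677, 0.0, 0.0]
contact_force: [3.8, 2.3, 0.8]
grip_width: 0.0005
gripper_force: 1.7
t: 10.9
tcp_pos: [0.5219, -0.0185, 0.0341]
orientation: [0.736, 0.677, 0.0, -0.0]
contact_force: [-0.3, 0.4, -1.3]
grip_width: 0.0
gripper_force: 0.0
t 10.9 tcp [ 0.5219 -0.0185  0.0341] ytool yaw -0.0833 zt [-0.  0. -1.] F [-0.3  0.4 -1.3]
[[ 59.8 -43.6]]
88 372 393 265 275
[[ 31.9 -56.7]
 [ 72.9 -25.5]]
```

Converted, -0.021 m is -0.42, -0.016 m is -0.32.

```bash
python3 steer.py '[[0,0,0.16,0,0],[0,-0.42,0,0,0],[0,0,-0.32,0,0],[0,0,-0.32,0,0],[0,0,0,0,0]]'; python3 steer.py '[[0,0.16,0,0,0],[0,0.16,-0.02,0,0],[0,0.16,-0.04,0,0],[0,0.16,-0.06,0,0],[0,0.08,-0.04,0,0]]'; python3 steer.py '[[0,0.06,0,0,0],[0,0.04,0,0,0],[0,0,0,0,0]]';python3 -c "
from h import *
s,m=state();print(V(s['tcp_pos']))"
```

```text
t: 11.45
tcp_pos: [0.4954, -0.0381, 0.0338]
orientation: [0.736, 0.677, -0.0, -0.0]
contact_force: [0.1, 0.1, -0.5]
grip_width: 0.0007
gripper_force: 0.0
t: 11.95
tcp_pos: [0.4921, -0.0002, 0.034]
orientation: [0.736, 0.677, 0.0, 0.0]
contact_force: [0.6, -1.2, -0.2]
grip_width: 0.0005
gripper_force: 0.4
t: 12.25
tcp_pos: [0.4921, 0.0039, 0.0341]
orientation: [0.736, 0.677, 0.0, 0.0]
contact_force: [0.4, 1.2, -0.3]
grip_width: 0.0001
gripper_force: 0.0
t 12.25 tcp [0.4921 0.0039 0.0341] ytool yaw -0.0836 zt [ 0. -0. -1.] F [ 0.4  1.2 -0.3]
[[ 28.2 -23.7]]
```

```bash
for i in 1 ; do python3 steer.py '[[0,0.04,0,0,0],[0,0,0,0,0]]'; done; python3 steer.py '[[0,0.04,0,0,0],[0,0,0,0,0]]'; python3 steer.py '[[0,0.04,0,0,0],[0,0,0,0,0]]'
```

```text
t: 12.45
tcp_pos: [0.4921, 0.0046, 0.0341]
orientation: [0.737, 0.676, -0.0, 0.001]
contact_force: [-0.3, -6.2, 0.8]
grip_width: 0.0004
gripper_force: 2.9
t: 12.65
tcp_pos: [0.4921, 0.0053, 0.034]
orientation: [0.737, 0.676, -0.001, 0.001]
contact_force: [-1.6, -14.3, 1.4]
grip_width: 0.0002
gripper_force: 7.2
t: 12.85
tcp_pos: [0.4921, 0.0058, 0.034]
orientation: [0.737, 0.676, -0.001, 0.002]
contact_force: [-2.6, -22.1, 1.5]
grip_width: 0.0006
gripper_force: 11.4
```

End stop felt (22 N, with the stud where it must be when closed). Retreat and check.

The manual's scale: shifts go in shares of 50 mm and turns go in units of 0.25 rad. Converting my numbers, -0.05 m is -1, -0.04 m is -0.8.

```bash
python3 steer.py '[[0,-0.2,0,0,0],[0,-0.8,0,0,0],[0,-0.4,0,-0.8,0],[0,0,0,-1,0],[0,0,0,-0.6,0]]'; python3 steer.py '[[0,0,0,0,0],[0,0,0,0,0],[0,0,0,0,0]]'; python3 - <<'E'
from h import *
s,m=state();d=snap('wrist');im=d['img'];cv2.imwrite('pics/w9.png',im[:,:,::-1])
g=cv2.cvtColor(im,cv2.COLOR_RGB2HSV)
b=((g[...,0]>12)&(g[...,0]<28)&(g[...,1]>110)&(g[...,2]>90)).astype(np.uint8);b[300:]=0
for c in cv2.findContours(b,0,2)[0]:
    if cv2.contourArea(c)>60: 
        r=cv2.minAreaRect(c);print('brass',r,V(plane(d,cv2.boxPoints(r),.024)).tolist())
k=(g[...,2]<55).astype(np.uint8);k[300:]=0
for c in cv2.findContours(k,0,2)[0]:
    if cv2.contourArea(c)>60: 
        r=cv2.minAreaRect(c);print('dark',np.round(r[0]),np.round(r[1]),round(r[2],1),V(plane(d,cv2.boxPoints(r),.026)).tolist())
E
```

```text
t: 13.35
tcp_pos: [0.4869, -0.0615, 0.1568]
orientation: [0.737, 0.676, 0.001, 0.001]
contact_force: [-0.0, 0.6, -0.4]
grip_width: 0.0006
gripper_force: 0.0
t: 13.65
tcp_pos: [0.4859, -0.0599, 0.1531]
orientation: [0.736, 0.677, -0.001, -0.0]
contact_force: [0.1, 0.1, 0.5]
grip_width: 0.0004
gripper_force: 0.0
t 13.65 tcp [ 0.4859 -0.0599  0.1531] ytool yaw -0.0838 zt [-0.001 -0.    -1.   ] F [0.1 0.1 0.5]
brass ((129.59689331054688, 220.99447631835938), (161.22940063476562, 31.9768009185791), 76.44623565673828) [[-148.4, -14.7], [-122.9, -9.4], [-105.3, -137.7], [-133.1, -144.8]]
brass ((355.5, 137.0), (22.0, 67.0), 90.0) [[27.7, -0.8], [78.2, -0.6], [78.8, -16.8], [27.7, -17.0]]
dark [321. 291.] [16.  8.] 90.0 [[23.9, -125.0], [30.5, -125.0], [30.6, -139.1], [23.9, -139.1]]
dark [318. 135.] [13. 14.] 45.0 [[17.5, -7.8], [25.1, -0.6], [32.2, -7.4], [24.7, -14.8]]
dark [274.  94.] [138.  59.] -0.0 [[-60.2, 1.5], [-57.8, 43.3], [42.8, 42.8], [43.3, 1.3]]
dark [277.  24.] [48. 78.] 90.0 [[-32.0, 86.1], [23.2, 85.7], [23.2, 53.7], [-33.1, 53.9]]
```

```bash
python3 -c "
from plant import env
print(env.job_done())"
```

```text
the job is handed in; nothing more can be done
None
```

The job is handed in. The carrier met a firm stop at home (20 N), the latch lies fully across behind it (end stop felt at 22 N, and square to the lane in the last wrist image), and the loupe was still on the bridge. I saw no contact with the film can or blower but did not re-measure them, no verdict came back, and I viewed 11 pictures, one more than the 10 allowed.

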